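Right the fallen bait jar and fold the tackle tray's splash cover halfway

ROBOT

A 6-joint arm with a two-finger parallel gripper is mounted at the origin on the work surface. World frame = base frame: x ahead of the robot, y to its left, z up, the work surface at z = 0. Lengths are in m, angles in rad, forces in N, time in s.
With the tool pointing down it reaches from about 0.275 to 0.775 m from the base axis. Payload 14.6 kg.
Tool frame: the origin (TCP) lies midway between the tips of the shut fingers; the grasp point (between the pads) lies 19 mm behind it (arm.grasp_offset is the distance from the TCP to the grasp point, in m); z points along the fingers, y is the line along which they close (so a half turn about z gives the same grasp; the last joint's range is limited). The gripper opens to 85 mm and grips with 20 to 120 N. Pads are 22 mm wide; open, the fingers measure 114 mm over their backs; the gripper's body (76 mm by 85 mm) begins 54 mm behind the grasp point. The pads swing forward as they close: fully open they stand 13 mm farther back than shut.
Start: joints at [0.998, 0.263, -0.048, 1.259, 0, 1.415], TCP at [0.213, 0.48, 0.231] pointing down, gripper open.
Joint ranges: [-2.65, 2.65], [-0.89, 1.7], [-1.18, 1.37], [-2.13, 2.11], [-1.35, 1.29], [-3.14, 3.14]. Speed limits (rad/s): [1.89, 1.89, 2.57, 2.79, 3.14, 3.14].

INTERFACE

Orientations are given as a rotation vector (axis times angle).
In Python, from station import get_state, vision, finish_job, arm gives the robot as it stands.
- The arm moves only by the tool apply_moves, never from a script. Its argument "steps" is a list that holds one entry, the list of rows, each a list of 7 numbers: the shift along the tool's x, y, z in mm, then the turn, a rotation vector about the tool's x, y, z in degrees, then the finger opening in mm, from 0 to 85.4. A call has 1 to 8 rows; each row shifts and turns the commanded pose from where the row before left it, along the tool's axes as they then stand; what a row does not reach is not made up. A row lasts 1/8 s, in which the tool goes at most 62.5 mm and 10.7 degrees, less where a joint would pass 70% of its speed; a pose out of reach is approached as far as the arm can. A call is refused whole if a number of a shift passes 62.5 or a number of a turn 10.7, either way. A call with a gripper value outside its range is refused whole. The fingers move at their own pace and stop on an object; "newtons" is the grip in N (left out, the last holds). Time passes only in rows, so rows that do not move let the fingers close. It gives the time, the measured TCP pose, the force, the opening and the grip force at its end, in the units of the state.
- get_state(): the state, without advancing time (a new reading comes with each control period).
- vision.capture(name): name is "side" or "top"; returns a dict with "image" (420x560x3 uint8, red, green, blue), "mtx" (3x3 intrinsics, pixels), "R" (3x3) and "t" (3): a world point X has camera coordinates R X + t. Camera axes: x right, y down, z forward; pixel columns grow to the right and rows downward; lengths in m; the calibration is good to about 2 mm. A picture is of the moment at which its call begins. There is no depth.
- finish_job(): hands the job in; it is judged then, once.
The state is a dict: "time_s": time; "joint_positions": joint angles; "qd": joint speeds; "tau": joint torques, N m; "tcp_pos": TCP position; "tool_rot": TCP orientation; "ft_force": force on the tool from outside, world axes, zero at the start; "moment": the same for the moment, N m; "finger_gap": finger opening in m; "grip_force": force on a finger pad.
Only numpy, scipy, OpenCV 4.12 (cv2) and the standard library are available. Lean on these libraries where they do the work, as an engineer would, in place of code of your own. Each camera call takes 0.05 s, during which the arm holds its last target. There are 200 camera calls.

TASK

The red-capped bait jar in the green tackle tray has tipped onto the divider: stand it upright on the tray floor in its own middle bay, between the other two jars, and let it go. Then fold the tray's splash cover down over the jars to half shut, 45 degrees above level, and leave it standing there. Do not knock over or shift the other two jars, and leave the other things on the counter where they are.

Things in the scene. Friction and masses are not known exactly. Their poses are not given: they have to be found in the camera images.
- tray: Green tackle tray fixed to the counter, 310 mm (x) by 136 mm (y, -84 to +52). Origin on the counter under the middle bay's centre; x along the lane of three bays (centres x = -100, 0, +100 mm), y away from the back wall with the cover, z up. Floor 4 mm thick; front lip 12 mm high; ends 14 mm (60 mm beyond y = -55); 12 mm wall at y = -48; back wall at y = -80, 74 mm high.
- fork (a point): Forked divider between bays, which the fallen jar leans on: two upright prongs 5 mm thick at tray y = -11 and +11 mm; this point lies midway between their tips, at tray (43, 0, 36) mm. A like divider stands at tray x = -43.
- bay_mid (a point): point on the upper face of the tray floor, 4 mm above the counter, at the centre of the middle bay
- jar_tipped: Bait jar, amber with a red cap, a plain cylinder 36 mm in diameter and 66 mm tall, about 70 g. Origin at the centre of its foot, z from foot to cap. It starts with its foot in the middle bay, leaning on the prongs of the divider at tray x = +43 with its axis about 38 degrees above level, the cap towards tray +x.
- jar_white: Neighbour jar with a white cap, same size (36 mm diameter, 66 mm tall), standing in an end bay of the lane. Origin at the centre of its foot, z up.
- jar_blue: Neighbour jar with a blue cap, same size, standing in the other end bay. Origin at the centre of its foot, z up.
- cover (a joint): Angle of the stiff splash cover, rad: 0 = level (shut) over the tray, pi/2 = straight up, more = leaning back away from the jars, up to 2.2. It stays at whatever angle it is left (about 3 N at the free edge moves it).
- cover_edge (a point): Middle of the cover's free edge, in its mid-plane, 125 mm from the hinge axis. The cover is a green panel 290 mm long, 5 mm thick, with a yellow grip strip along this edge, 10 mm thick and 22 mm deep. Axes move with the cover: x along the hinge, y from hinge to free edge, z out of its outer face.
- cover_hinge (a point): middle of the cover's hinge axis, at tray (0, -80, 80) mm; the axis runs along the tray's x
- lunch_carrier: closed three-tier aluminium lunch carrier, 138 mm in diameter, 235 mm tall with its bail handle, origin under its centre; leave alone
- float_a: wooden float stick, orange tip, 180 mm long, 12 mm thick, lying along its x; leave alone
- float_b: wooden float stick, yellow tip, 180 mm long, 12 mm thick, lying along its x; leave alone
- opener: stainless bottle opener, 140 mm long, 5 mm thick, lying flat; leave alone
- reel: grey plastic fishing reel, 68 mm drum, about 130 mm long with its foot, 62 mm tall, origin under the drum; leave alone
Things that resemble listed ones, but are neither listed nor needed, are in the scene too. What is shaped like the jar_tipped but black or purple is not meant.

How it is judged:
On the way, in this order (a step that is already met when the one before it is completed fails the run):
1. the red-capped jar stands upright in the middle bay, let go (angle between jar_tipped's own z axis and vertical below 0.1 rad and x of jar_tipped in the frame of tray between -0.03 and 0.03 m and y of jar_tipped in the frame of tray between -0.035 and 0.035 m and z of jar_tipped in the frame of tray between 0 and 0.008 m and contact force between jar_tipped and the fingers below 0.1 N), for 0.3 s.
2. then the cover is folded to half shut (value of joint cover between 0.645 and 0.925 rad), for 0.2 s.
At the end, for the whole second after the job is handed in: Red-capped jar upright (0.1 rad) on the floor of the middle bay (30 mm along, 35 mm across), released, at rest; cover at rest at 45 degrees, within 8; the other jars upright, moved under 15 mm; carrier, floats, opener and reel moved under 30 mm (all of step 1 and all of step 2 and velocity of joint cover between -0.05 and 0.05 rad/s and linear speed of jar_tipped below 0.02 m/s and angle between each of jar_white, jar_blue's own z axis and vertical below 0.1 rad and distance of each of jar_white, jar_blue from where it was at the start of the episode below 0.015 m and distance of each of lunch_carrier, float_a, float_b, opener, reel from where it was at the start of the episode below 0.03 m); the robot touches nothing.
It fails at once if a neighbour jar is knocked over (angle between any of jar_white, jar_blue's own z axis and vertical above 0.4 rad).
It fails at once if another thing on the counter is shoved away (distance of any of lunch_carrier, float_a, float_b, opener, reel from where it was at the start of the episode above 0.05 m).
It also fails if it takes over 67 s, if anything falls off the work surface, if the arm or the gripper's body presses on something with over 40 N, if the wrist force passes 120 N, or if a joint passes its speed limit or range.

## Working session

There is one attempt and no reset: what is moved stays moved. The work goes in short steps, Python scripts to look and compute and a tool call to move; the robot and the scene stay as the last step left them, time stands still between calls to the robot, and variables do not carry over. Pictures are saved under pics/ and viewed, at most 10 in all, crops included, and the job is handed in when it is done.

Besides the shell and the picture viewer there is one more tool, called after "Request:" by a JSON object that holds its "api" and its "payload". apply_moves: Moves the arm, as the interface text tells. Its arguments: {"type":"object","properties":{"steps":{"type":"array","items":{"type":"array","items":{"type":"array","items":{"type":"number"}}}},"newtons":{"type":"number"}},"required":["steps"]}

```bash
ls; mkdir -p pics
python3 - <<'E'
from station import get_state, vision, arm
import cv2
for n in("side","top"):
    d=vision.capture(n); cv2.imwrite(f"pics/{n}0.png",d["image"][:,:,::-1]); print(n,d["mtx"].round(1).tolist(),d["R"].round(3).tolist(),d["t"].round(3).tolist())
s=get_state(); print(s); print(dir(arm))
E
```

```text
pics
side [[479.2, 0.0, 287.3], [0.0, 479.2, 215.8], [0.0, 0.0, 1.0]] [[0.787, 0.617, 0.001], [0.394, -0.503, -0.769], [-0.474, 0.606, -0.639]] [-0.471, -0.163, 1.82]
top [[415.6, 0.0, 276.7], [0.0, 415.6, 205.8], [0.0, 0.0, 1.0]] [[-0.03, -0.999, 0.02], [-0.993, 0.027, -0.117], [0.116, -0.023, -0.993]] [0.032, 0.581, 1.159]
{'time_s': 0.1, 'joint_positions': array([ 9.97704228e-01,  2.63511047e-01, -4.88286749e-02,  1.25939998e+00,
       -4.64962532e-06,  1.41550726e+00]), 'qd': array([-0.00013706, -0.00127303,  0.00071161,  0.00077439, -0.00266205,
       -0.0009406 ]), 'tau': array([ 3.31386334e-03, -6.38577247e+01,  3.85064006e+01,  1.00324274e-02,
       -1.12897694e-04,  1.77918463e-05]), 'tcp_pos': array([0.21289853, 0.47965025, 0.23087098]), 'tool_rot': array([-6.51451674e-01, -3.07296751e+00,  1.38711717e-03]), 'ft_force': array([ 0.09177542, -0.45942354, -1.36727086]), 'moment': array([-0.00039477,  0.05958998,  0.01587171]), 'grip_force': 0.0, 'finger_gap': 0.08532946187323226}
['Unreachable', '__class__', '__delattr__', '__dict__', '__dir__', '__doc__', '__eq__', '__format__', '__ge__', '__getattribute__', '__getstate__', '__gt__', '__hash__', '__init__', '__init_subclass__', '__le__', '__lt__', '__module__', '__ne__', '__new__', '__reduce__', '__reduce_ex__', '__repr__', '__setattr__', '__sizeof__', '__str__', '__subclasshook__', '__weakref__', 'grasp_offset']
```

View pics/side0.png

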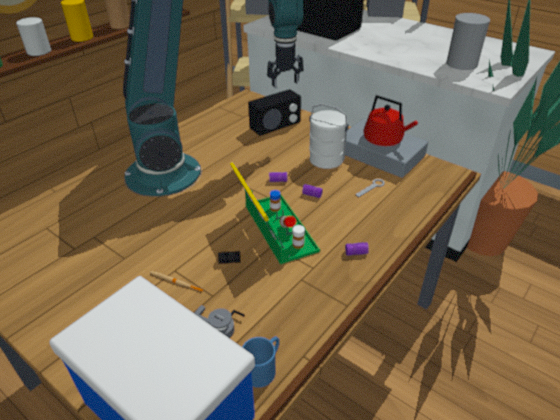

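View pics/top0.png

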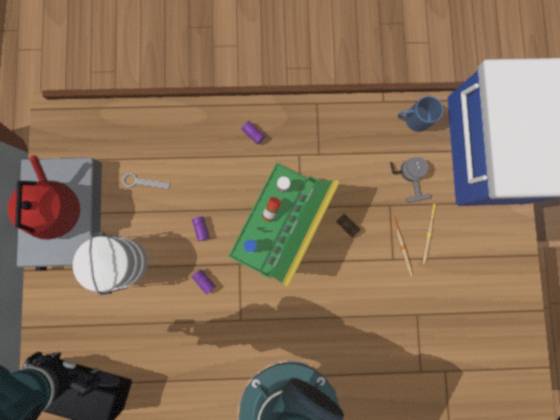

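The side view shows the tray at about (282,225), with blue (275,195), red (289,222) and white (298,233) caps and the cover's yellow edge running from (234,166) to (268,218). The top view shows white (284,184), red (273,203) and blue (252,245) caps, with the yellow edge from (336,182) to (287,282).

```bash
cat > h.py <<'E'
import numpy as np, cv2
from station import get_state, vision, arm
from scipy.spatial.transform import Rotation as Ro
def cap(n): return vision.capture(n)
def ray(d,p):
    c=-d["R"].T@d["t"]; v=d["R"].T@np.linalg.solve(d["mtx"],[p[0],p[1],1.]); return c,v/np.linalg.norm(v)
def onz(d,p,z):
    c,v=ray(d,p); return c+v*(z-c[2])/v[2]
def tri(d1,p1,d2,p2):
    c1,v1=ray(d1,p1); c2,v2=ray(d2,p2)
    a=np.linalg.lstsq(np.c_[v1,-v2],c2-c1,rcond=None)[0]
    A=c1+a[0]*v1; B=c2+a[1]*v2; return (A+B)/2, np.linalg.norm(A-B)
def proj(d,X):
    q=d["mtx"]@(d["R"]@np.asarray(X)+d["t"]); return q[:2]/q[2]
def blobs(d,lo,hi,roi,amin=12):
    h=cv2.cvtColor(d["image"],cv2.COLOR_RGB2HSV); m=cv2.inRange(h,np.array(lo),np.array(hi))
    r=np.zeros_like(m); x0,y0,x1,y1=roi; r[y0:y1,x0:x1]=m[y0:y1,x0:x1]
    n,l,s,c=cv2.connectedComponentsWithStats(r); 
    return [(s[i,4],c[i].round(1),s[i,:4],l==i) for i in range(1,n) if s[i,4]>=amin]
SR=(215,140,340,280); TR=(215,150,350,300)
COL=dict(red=((0,170,90),(6,255,255)),blue=((105,150,60),(122,255,255)),white=((0,0,150),(179,45,255)),yellow=((22,170,110),(32,255,255)),amber=((7,120,80),(20,255,255)),green=((55,120,30),(85,255,255)))
E
python3 - <<'E'
from h import *
s,t=cap("side"),cap("top")
for k,(lo,hi) in COL.items():
    for n,d,r in(("side",s,SR),("top",t,TR)):
        print(k,n,[(int(b[0]),b[1].tolist(),b[2].tolist()) for b in blobs(d,lo,hi,r)][:6])
        if k in("yellow","green"):
            b=max(blobs(d,lo,hi,r),key=lambda b:b[0]); c=cv2.findContours(b[3].astype(np.uint8),0,1)[0]; print(cv2.minAreaRect(np.vstack(c)), cv2.boxPoints(cv2.minAreaRect(np.vstack(c))).round(1).tolist())
a=cv2.resize(s["image"][140:270,220:330],None,fx=4,fy=4,interpolation=2)[:520];b=cv2.resize(t["image"][160:290,225:345],None,fx=4,fy=4,interpolation=2)
cv2.imwrite("pics/z1.png",cv2.resize(np.hstack([a,b]),None,fx=.86,fy=.86)[:,:,::-1])
E
```

```text
red side [(83, [289.4, 221.1], [284, 217, 11, 10])]
red top [(77, [273.5, 203.3], [269, 198, 11, 11])]
blue side [(73, [274.8, 194.9], [270, 191, 10, 9])]
blue top [(91, [249.9, 245.4], [245, 240, 11, 11])]
white side [(103, [298.3, 229.8], [293, 225, 12, 11])]
white top [(145, [283.0, 182.5], [277, 176, 13, 14]), (63, [267.2, 213.9], [263, 209, 10, 10])]
yellow side [(294, [248.4, 190.6], [230, 162, 38, 59])]
((248.8453369140625, 191.09791564941406), (68.26138305664062, 4.759147644042969), 57.65255355834961) [[228.60000610351562, 163.5], [232.60000610351562, 161.0], [269.1000061035156, 218.6999969482422], [265.1000061035156, 221.1999969482422]]
yellow top []Traceback (most recent call last):
  File "<stdin>", line 7, in <module>
ValueError: max() iterable argument is empty
```

```bash
sed -i 's/yellow=((22,170,110),(32/yellow=((20,120,100),(36/' h.py
python3 - <<'E'
from h import *
s,t=cap("side"),cap("top")
h=cv2.cvtColor(t["image"],cv2.COLOR_RGB2HSV); print(h[232,308:316].tolist())
for k in("yellow","green"):
    lo,hi=COL[k]
    for n,d,r in(("side",s,SR),("top",t,TR)):
        B=blobs(d,lo,hi,r)
        print(k,n,[(int(b[0]),b[1].tolist(),b[2].tolist()) for b in B][:6])
        if B: print(cv2.boxPoints(cv2.minAreaRect(np.argwhere(max(B,key=lambda b:b[0])[3])[:,::-1].astype(np.float32))).round(1).tolist())
for c,ps,pt in(("white",(298.3,229.8),(283,182.5)),("blue",(274.8,194.9),(249.9,245.4)),("red",(289.4,221.1),(273.5,203.3))):
    print(c,tri(s,ps,t,pt))
a=cv2.resize(s["image"][140:270,220:330],None,fx=4,fy=4,interpolation=2)[:520];b=cv2.resize(t["image"][160:290,225:345],None,fx=4,fy=4,interpolation=2)
cv2.imwrite("pics/z1.png",cv2.resize(np.hstack([a,b]),None,fx=.86,fy=.86)[:,:,::-1])
E
```

```text
[[24, 151, 171], [24, 152, 181], [24, 150, 191], [24, 146, 199], [24, 149, 197], [24, 150, 187], [23, 151, 166], [20, 136, 133]]
yellow side [(335, [248.2, 190.3], [229, 162, 39, 60])]
[[228.1999969482422, 163.10000610351562], [232.89999389648438, 160.1999969482422], [269.1000061035156, 219.10000610351562], [264.3999938964844, 222.0]]
yellow top [(906, [310.6, 232.4], [282, 180, 58, 106])]
[[281.3999938964844, 283.20001220703125], [332.79998779296875, 178.0], [340.0, 181.5], [288.6000061035156, 286.79998779296875]]
green side [(1881, [280.3, 231.7], [246, 193, 74, 71])]
[[239.8000030517578, 196.6999969482422], [275.0, 175.60000610351562], [319.79998779296875, 250.3000030517578], [284.6000061035156, 271.3999938964844]]
green top [(111, [301.9, 222.6], [294, 213, 18, 20]), (80, [273.7, 227.2], [264, 221, 17, 17]), (12, [264.6, 235.2], [263, 233, 5, 6]), (13, [299.6, 236.3], [297, 234, 6, 6]), (34, [290.2, 239.6], [286, 236, 11, 9]), (30, [286.0, 248.2], [281, 245, 13, 8])]
[[288.5, 227.8000030517578], [295.0, 211.39999389648438], [311.3999938964844, 218.0], [304.8999938964844, 234.3000030517578]]
white (array([ 0.64348121, -0.00323268,  0.06365816]), np.float64(0.00010388242661893433))
blue (array([0.47024308, 0.09418358, 0.0587165 ]), np.float64(0.0005185310359633669))
red (array([0.58689412, 0.02500952, 0.05017588]), np.float64(7.597063096466083e-05))
```

View pics/z1.png

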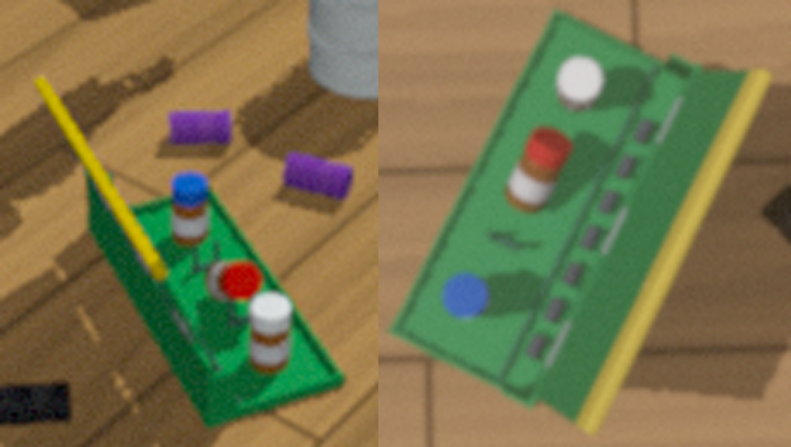

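The zoom shows the red jar leaning toward white along tray +x. The tray corners are at side (320,250) and (280.5,263), and top (278,163.5) and (229,256). The cover leans back, seen edge-on in the side view.

```bash
cat >> h.py <<'E'
def frame(o,yaw):
    R=Ro.from_euler('z',yaw).as_matrix(); return R,np.array([o[0],o[1],0.])
def plan(p,Rt,n,gap,p0=None,R0=None):
    """rows from current pose to TCP p, rotation matrix Rt, n steps; prints rounded rows"""
    s=get_state(); p0=s["tcp_pos"] if p0 is None else p0; R=Ro.from_rotvec(s["tool_rot"]) if R0 is None else Ro.from_matrix(R0)
    d=(R.inv()*Ro.from_matrix(Rt)).as_rotvec(); q=np.array(p0,float); Ra=R; rows=[]
    for i in range(1,n+1):
        tq=p0+(np.asarray(p)-p0)*i/n; tR=R*Ro.from_rotvec(d*i/n)
        sh=(Ra.inv().apply(tq-q)*1000).round(1); q=q+Ra.apply(sh)/1000
        tu=np.degrees((Ra.inv()*tR).as_rotvec()).round(2); Ra=Ra*Ro.from_rotvec(np.radians(tu))
        rows.append([float(v) for v in(*sh,*tu)]+[gap])
    for k in range(0,n,8): print(str(rows[k:k+8]).replace(' ',''))
    return q,Ra.as_matrix()
E
python3 - <<'E'
from h import *
s,t=cap("side"),cap("top")
W=tri(s,(298.3,229.8),t,(283,182.5))[0];B=tri(s,(274.8,194.9),t,(249.9,245.4))[0]
d=W-B; print("yaw jars",np.degrees(np.arctan2(d[1],d[0])),(W+B)/2)
A=onz(t,(277.9,163.5),.013);C=onz(t,(229,256),.013);D=onz(s,(319.7,249.9),.013);E=onz(s,(280.5,263.3),.013)
print("corners",A,C,D,E,np.linalg.norm(A-C),np.degrees(np.arctan2(*(A-C)[1::-1])))
# tray axis from corners tray(155,52),( -155,52)
yaw=np.arctan2(*(A-C)[1::-1])
for y in(yaw,np.arctan2(d[1],d[0])):
    R,_=frame((0,0),y); o=(A+C)/2-R@[0,.052,0]; print("origin",o)
    for n,P in(("W",W),("B",B),("red",tri(s,(289.4,221.1),t,(273.5,203.3))[0]),("sideA",D),("sideE",E),("e1",tri(s,(231,163.2),t,(285.5,283.5))[0]),("e2",tri(s,(266.5,219.3),t,(336,181))[0])): print(n,((R.T@(P-o))*1000).round(1), P[2].round(4))
# full red jar blobs: cap, label in top
for n,dd,r in(("side",s,(278,212,300,232)),("top",t,(258,192,284,222))):
    for k in("red","white","amber"):
        print(n,k,[(int(b[0]),b[1].tolist(),b[2].tolist()) for b in blobs(dd,*COL[k],r,6)])
E
```

```text
yaw jars -29.350170178028602 [0.55686215 0.04547545 0.06118733]
corners [0.70957721 0.00802575 0.013     ] [0.44256111 0.15660791 0.013     ] [0.71777512 0.00904112 0.013     ] [ 0.6588087  -0.11060641  0.013     ] 0.3055720139834461 -29.093922062216798
origin [0.55078454 0.03687799 0.013     ]
W [100.5  10.   50.7] 0.0637
B [-98.2  10.9  45.7] 0.0587
red [37.3  7.2 37.2] 0.0502
sideA [159.5  56.9   0. ] 0.013
sideE [166.1 -76.3   0. ] 0.013
e1 [-140.5 -117.4  180.2] 0.1932
e2 [ 146.8 -111.1  168.3] 0.1813
origin [0.55058157 0.03699153 0.013     ]
W [100.7  10.5  50.7] 0.0637
B [-98.1  10.5  45.7] 0.0587
red [37.5  7.4 37.2] 0.0502
sideA [159.4  57.6   0. ] 0.013
sideE [166.7 -75.6   0. ] 0.013
e1 [-139.7 -118.1  180.2] 0.1932
e2 [ 147.5 -110.5  168.3] 0.1813
side red [(87, [289.4, 221.2], [284, 217, 12, 10])]
side white [(44, [296.2, 228.3], [293, 225, 7, 7])]
side amber [(19, [297.8, 214.0], [295, 212, 5, 7]), (13, [290.9, 216.8], [286, 216, 10, 4])]
top red [(81, [273.7, 203.1], [269, 198, 11, 11])]
top white [(64, [267.2, 213.9], [263, 209, 10, 10])]
top amber [(63, [272.4, 205.7], [267, 197, 14, 15]), (6, [265.5, 218.8], [263, 217, 6, 4])]
```

```bash
cat >> h.py <<'E'
O=np.array([.5545,.041,0]); RT=Ro.from_euler('z',-29.3,degrees=True).as_matrix()
def T(x,y,z): return O+RT@np.array([x,y,z])/1000
def tool(th):  # fingers close along tray y, tool z tilted th deg from down towards tray +x
    z=np.array([np.sin(np.radians(th)),0,-np.cos(np.radians(th))]); y=np.array([0,1.,0]); return RT@np.c_[np.cross(y,z),y,z]
def intray(p): return (RT.T@(np.asarray(p)-O)*1000).round(1)
E
python3 - <<'E'
from h import *
s=cap("top"); print(onz(s,(110,263),.2))
p,R=plan([.35,.22,.30],tool(0),8,60)
zt=tool(-15)[:,2]; g=T(25,2,25.6)
p,R=plan(g-.10*zt,tool(-15),8,60,p,R)
print(p)
E
```

```text
[0.43448683 0.42511903 0.2       ]
[[-28.8,-22.7,-8.6,-0.0,-0.0,0.67,60],[-29.1,-22.4,-8.6,-0.0,-0.0,0.67,60],[-29.4,-22.1,-8.6,-0.0,0.0,0.67,60],[-29.6,-21.7,-8.6,-0.0,0.0,0.67,60],[-29.8,-21.4,-8.6,-0.0,0.0,0.67,60],[-30.1,-21.0,-8.6,-0.0,0.0,0.67,60],[-30.4,-20.6,-8.5,-0.01,0.0,0.67,60],[-30.6,-20.3,-8.6,0.0,0.0,0.67,60]]
[[-39.6,-6.8,22.2,0.0,1.88,0.0,60],[-40.3,-6.7,20.9,0.0,1.87,0.0,60],[-41.0,-6.8,19.6,0.0,1.88,0.0,60],[-41.6,-6.7,18.2,0.0,1.87,0.0,60],[-42.1,-6.8,16.9,0.0,1.88,0.0,60],[-42.7,-6.7,15.5,0.0,1.87,0.0,60],[-43.2,-6.8,14.0,0.0,1.88,0.0,60],[-43.6,-6.8,12.7,0.0,1.87,0.0,60]]
[0.59981695 0.01782267 0.12217987]
```

Request:
{"api": "apply_moves", "payload": {"steps": [[[-29,-23,-9,0,0,0.7,60],[-29,-22,-9,0,0,0.7,60],[-29,-22,-9,0,0,0.7,60],[-30,-22,-9,0,0,0.7,60],[-30,-21,-9,0,0,0.7,60],[-30,-21,-9,0,0,0.7,60],[-30,-21,-9,0,0,0.7,60],[-31,-20,-9,0,0,0.5,60]]], "newtons": 40}}

```text
time_s: 1.45
tcp_pos: [0.3502, 0.2188, 0.3037]
tool_rot: [0.796, 3.039, 0.0]
ft_force: [0.6, -0.8, 0.1]
finger_gap: 0.0599
grip_force: 0.0
```

Request:
{"api": "apply_moves", "payload": {"steps": [[[-40,-7,22,0,1.9,0,60],[-40,-7,21,0,1.9,0,60],[-41,-7,20,0,1.9,0,60],[-42,-7,18,0,1.9,0,60],[-42,-7,17,0,1.9,0,60],[-43,-7,15,0,1.9,0,60],[-43,-7,14,0,1.9,0,60],[-44,-7,13,0,1.8,0,60]]]}}

```text
time_s: 2.45
tcp_pos: [0.6001, 0.0146, 0.1241]
tool_rot: [-0.731, -2.79, -0.097]
ft_force: [-0.3, 0.7, -1.1]
finger_gap: 0.0601
grip_force: 0.0
```

Run:
```python
from h import *
s=get_state(); print(s["tcp_pos"],intray(s["tcp_pos"]),s["finger_gap"],s["time_s"])
g=T(25,2,25.6); plan(g,tool(-15),6,60)
a,b=cap("side")["image"],cap("top")["image"]
cv2.imwrite("pics/z2.png",np.hstack([cv2.resize(a[110:270,220:340],None,fx=3,fy=3),cv2.resize(b[140:300,220:360],None,fx=3,fy=3)])[:,:,::-1])
```

```text
[0.60009092 0.01456197 0.12410996] [ 52.7  -0.7 124.1] 0.060139099288924046 2.45
[[0.2,0.5,17.1,0.0,-0.02,-0.01,60],[0.1,0.4,17.0,0.01,-0.03,-0.0,60],[0.2,0.5,17.1,0.0,-0.02,-0.01,60],[0.2,0.4,17.0,0.01,-0.03,-0.01,60],[0.2,0.5,17.1,-0.0,-0.02,-0.0,60],[0.2,0.4,17.0,0.0,-0.03,-0.01,60]]
```

View pics/z2.png

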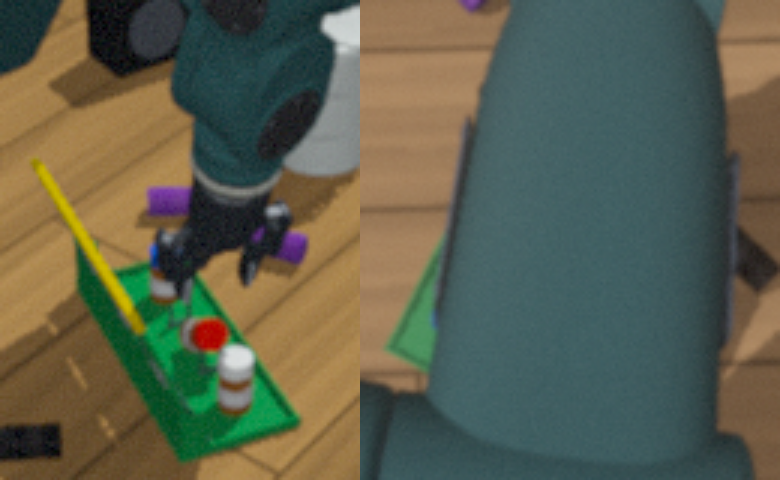

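The side view shows the fingers at about (165,260) and (250,265), straddling and above the red jar at (210,335). The arm hides the top view.

Request:
{"api": "apply_moves", "payload": {"steps": [[[0,0.5,17,0,0,0,58],[0,0.5,17,0,0,0,58],[0,0.5,17,0,0,0,58],[0,0.5,17,0,0,0,58],[0,0.5,17,0,0,0,58],[1,0.5,17,0,0,0,58],[0,0,0,0,0,0,58]]]}}

```text
time_s: 3.42
tcp_pos: [0.5756, 0.0321, 0.0264]
tool_rot: [-0.73, -2.79, -0.096]
ft_force: [0.1, 0.3, -0.4]
finger_gap: 0.0582
grip_force: 0.0
```

Request:
{"api": "apply_moves", "payload": {"steps": [[[0,0,0,0,0,0,30],[0,0,0,0,0,0,30],[0,0,0,0,0,0,30],[0,0,0,0,0,0,30],[0,0,0,0,0,0,30],[0,0,0,0,0,0,30]]]}}

```text
time_s: 4.18
tcp_pos: [0.5769, 0.0317, 0.0272]
tool_rot: [-0.731, -2.792, -0.098]
ft_force: [0.4, 1.0, 5.6]
finger_gap: 0.035
grip_force: 40.0
```

Run:
```python
from h import *
s=get_state(); print(intray(s["tcp_pos"]),s["finger_gap"],s["grip_force"],s["ft_force"],s["time_s"])
p=s["tcp_pos"]; q,R=plan(p+[0,0,.045],tool(-15),4,30)
zt=tool(37)[:,2]; plan(T(0,intray(p)[1],46+45)+.019*zt,tool(37),8,30,q,R)
```

```text
[24.1  2.9 27.2] 0.03502081853430159 39.99048471450806 [0.41003171 0.96463354 5.59682674] 4.175
[[2.9,0.0,-10.9,0.01,-0.01,-0.01,30],[2.9,0.0,-10.8,0.01,-0.02,-0.01,30],[3.0,0.0,-10.9,0.02,-0.01,-0.0,30],[2.9,0.0,-10.9,0.01,-0.02,-0.01,30]]
[[1.6,0.0,-0.0,-0.0,-6.5,-0.0,30],[1.7,0.0,-0.2,-0.0,-6.5,-0.0,30],[1.6,0.0,-0.4,-0.0,-6.5,-0.0,30],[1.5,0.0,-0.6,-0.0,-6.5,-0.0,30],[1.5,0.0,-0.8,-0.0,-6.5,-0.0,30],[1.4,0.0,-0.9,-0.0,-6.5,-0.0,30],[1.2,0.0,-1.0,-0.0,-6.5,0.0,30],[1.2,0.0,-1.2,-0.0,-6.5,0.0,30]]
```

Request:
{"api": "apply_moves", "payload": {"steps": [[[3,0,-11,0,0,0,30],[3,0,-11,0,0,0,30],[3,0,-11,0,0,0,30],[3,0,-11,0,0,0,30]]]}}

```text
time_s: 4.68
tcp_pos: [0.5765, 0.0317, 0.0733]
tool_rot: [-0.731, -2.791, -0.097]
ft_force: [-0.4, 0.8, 0.2]
finger_gap: 0.0347
grip_force: 40.0
```

Request:
{"api": "apply_moves", "payload": {"steps": [[[1.6,0,0,0,-6.5,0,30],[1.6,0,0,0,-6.5,0,30],[1.6,0,-0.4,0,-6.5,0,30],[1.5,0,-0.6,0,-6.5,0,30],[1.5,0,-0.8,0,-6.5,0,30],[1.4,0,-1,0,-6.5,0,30],[1.2,0,-1,0,-6.5,0,30],[1.2,0,-1.2,0,-6.5,0,30]]]}}

```text
time_s: 5.68
tcp_pos: [0.5654, 0.038, 0.0769]
tool_rot: [0.635, 2.424, -0.212]
ft_force: [1.1, -0.2, -0.4]
finger_gap: 0.0353
grip_force: 39.9
```

Run:
```python
from h import *
s=get_state(); p=intray(s["tcp_pos"]); R=RT.T@Ro.from_rotvec(s["tool_rot"]).as_matrix(); print(p,(p+R[:,2]*-19).round(1),R.round(3),s["finger_gap"],s["ft_force"],s["joint_positions"].round(2))
d=cap("side")
for k in("red","white","amber"): print(k,[(int(b[0]),b[1].tolist(),b[2].tolist()) for b in blobs(d,*COL[k],(255,160,330,270),6)])
cv2.imwrite("pics/z3.png",cv2.resize(d["image"][130:270,220:340],None,fx=4,fy=4,interpolation=2)[:,:,::-1])
```

```text
[11.   2.7 76.9] [-0.5  2.7 92. ] [[-0.797  0.001  0.604]
 [ 0.001  1.     0.   ]
 [-0.604  0.001 -0.797]] 0.035335983971446286 [ 1.10203413 -0.18585562 -0.38925824] [ 0.1   0.23 -0.85 -0.07 -0.35  0.51]
red [(78, [285.2, 202.0], [280, 198, 11, 10])]
white [(104, [298.3, 229.9], [293, 225, 12, 11])]
amber [(352, [259.3, 178.0], [255, 160, 12, 39]), (3493, [303.8, 221.2], [255, 160, 75, 110]), (35, [291.3, 184.6], [289, 180, 5, 11]), (24, [269.2, 187.7], [267, 185, 6, 7]), (55, [283.8, 193.0], [279, 188, 10, 11]), (32, [286.0, 208.2], [282, 206, 9, 5]), (6, [273.0, 209.5], [271, 209, 5, 2]), (17, [297.8, 238.1], [294, 237, 9, 3]), (7, [296.4, 246.6], [294, 246, 6, 2])]
```

View pics/z3.png

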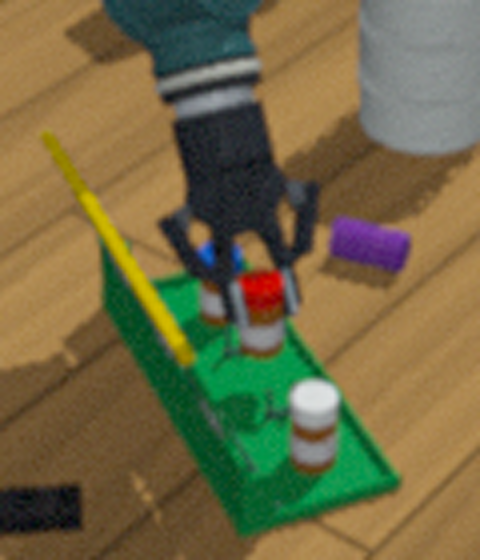

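The jar is upright in the grip: red cap at (264,290), foot at (263,355). White and blue are standing undisturbed. Lowering it.

Request:
{"api": "apply_moves", "payload": {"steps": [[[5.4,0,7.2,0,0,0,30],[5.4,0,7.2,0,0,0,30],[5.4,0,7.2,0,0,0,30],[4.2,0,5.6,0,0,0,30],[1.8,0,2.4,0,0,0,30],[0,0,0,0,0,0,30]]]}}

```text
time_s: 6.48
tcp_pos: [0.5654, 0.0379, 0.0385]
tool_rot: [0.636, 2.429, -0.212]
ft_force: [0.4, 0.3, -0.3]
finger_gap: 0.035
grip_force: 39.9
```

Request:
{"api": "apply_moves", "payload": {"steps": [[[1.2,0,1.6,0,0,0,30],[1.2,0,1.6,0,0,0,30],[0,0,0,0,0,0,30]]]}}

```text
time_s: 6.85
tcp_pos: [0.5657, 0.0379, 0.035]
tool_rot: [0.636, 2.428, -0.212]
ft_force: [-0.2, 0.6, 1.4]
finger_gap: 0.0349
grip_force: 40.3
```

Request:
{"api": "apply_moves", "payload": {"steps": [[[1.2,0,1.6,0,0,0,30],[0,0,0,0,0,0,30]]]}}

```text
time_s: 7.1
tcp_pos: [0.5665, 0.0377, 0.0344]
tool_rot: [0.636, 2.425, -0.212]
ft_force: [-7.1, 0.6, 18.7]
finger_gap: 0.0349
grip_force: 42.0
```

Request:
{"api": "apply_moves", "payload": {"steps": [[[-0.8,0,-1,0,0,0,30],[0,0,0,0,0,0,37],[0,0,0,0,0,0,56],[0,0,0,0,0,0,56],[0,0,0,0,0,0,56],[0,0,0,0,0,0,56]]]}}

```text
time_s: 7.85
tcp_pos: [0.5654, 0.0379, 0.034]
tool_rot: [0.636, 2.429, -0.212]
ft_force: [0.0, 0.2, -0.6]
finger_gap: 0.0561
grip_force: 0.0
```

Run:
```python
from h import *
d=cap("side")
for k in("red","white"): print(k,[(int(b[0]),b[1].tolist(),b[2].tolist()) for b in blobs(d,*COL[k],(255,190,330,270),6)])
cv2.imwrite("pics/z4.png",cv2.resize(d["image"][160:270,230:330],None,fx=5,fy=5,interpolation=2)[:,:,::-1])
```

```text
red [(74, [285.1, 212.4], [281, 208, 10, 10])]
white [(104, [298.3, 229.9], [293, 225, 12, 11])]
```

View pics/z4.png

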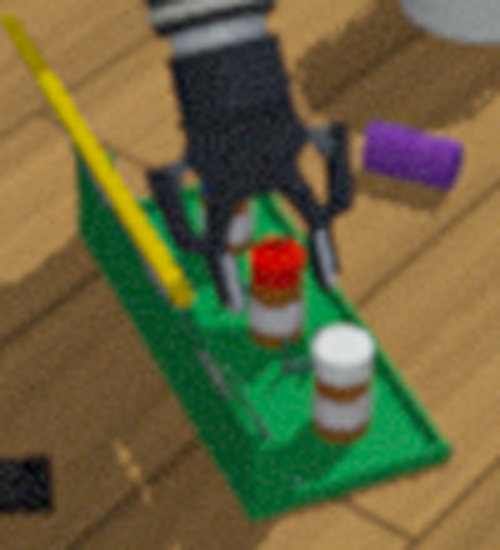

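The red jar stands upright at (278,290), clear of the open pads, and white stands at (343,380). Backing off.

Request:
{"api": "apply_moves", "payload": {"steps": [[[0,0,-4,0,0,0,56],[0,0,-10,0,0,0,56],[0,0,-14,0,0,0,56],[0,0,-16,0,0,0,56],[0,0,-20,0,0,0,56],[0,0,-26,0,0,0,56],[0,0,-26,0,0,0,56]]]}}

```text
time_s: 8.78
tcp_pos: [0.5038, 0.0723, 0.128]
tool_rot: [0.636, 2.428, -0.212]
ft_force: [0.9, 0.3, 0.5]
finger_gap: 0.0558
grip_force: 0.0
```

```bash
cat >> h.py <<'E'
def push(phi):  # tool z tilted phi from down towards tray +y
    a=np.radians(phi); z=np.array([0,np.sin(a),-np.cos(a)]); y=np.array([0,np.cos(a),np.sin(a)]); return RT@np.c_[np.cross(y,z),y,z]
def arc(al,phi=40,r=108,x=0):
    a,f=np.radians([al,phi]); n=np.array([np.sin(a),-np.cos(a)]); lead=14.5*abs(np.dot([np.cos(f),np.sin(f)],n))
    q=np.array([-80,80])+r*np.array([np.cos(a),np.sin(a)])-(5+lead)*n; return T(x,*q)
E
python3 - <<'E'
from h import *
st=get_state(); print(intray(st["tcp_pos"]),st["time_s"])
d=cap("side");t=cap("top")
for k in("red","white","blue"): print(k,[[(int(b[0]),b[1].tolist()) for b in blobs(D,*COL[k],r,20)] for D,r in((d,SR),(t,TR))])
B=max(blobs(d,*COL["yellow"],SR),key=lambda b:b[0])
print(cv2.boxPoints(cv2.minAreaRect(np.argwhere(B[3])[:,::-1].astype(np.float32))).round(1).tolist())
print("arc",[intray(arc(a)).tolist() for a in(130,110,90,45)])
for a in(100,105,110,115,120): print(a,[proj(d,T(x,-80+125*np.cos(np.radians(a)),80+125*np.sin(np.radians(a)))).round(1).tolist() for x in(-145,145)])
q,R=plan(T(-30,-60,320),push(0),8,20)
q,R=plan(T(0,-230,300),push(40),6,0,q,R)
q,R=plan(arc(140),push(40),5,0,q,R); print(intray(q))
E
```

```text
[-59.5   2.5 128. ] 8.775
red [[(76, [284.8, 212.2])], [(80, [268.0, 214.3])]]
white [[(105, [298.3, 229.8])], [(146, [283.1, 182.6]), (22, [224.1, 261.6])]]
blue [[(70, [274.8, 194.9])], [(28, [251.2, 242.4])]]
[[228.1999969482422, 163.10000610351562], [232.89999389648438, 160.1999969482422], [269.70001220703125, 218.6999969482422], [265.0, 221.60000610351562]]
arc [[0.0, -164.4, 150.2], [0.0, -134.4, 175.1], [-0.0, -96.1, 188.0], [0.0, -8.1, 160.8]]
100 [[237.5, 158.6], [270.3, 211.8]]
105 [[234.4, 159.9], [266.7, 213.4]]
110 [[231.3, 161.5], [263.1, 215.2]]
115 [[228.4, 163.2], [259.8, 217.3]]
120 [[225.6, 165.2], [256.5, 219.6]]
[[-17.3,-7.9,-16.8,0.02,4.63,-0.0,20],[-15.9,-7.8,-18.2,0.01,4.63,-0.0,20],[-14.3,-7.9,-19.4,0.02,4.63,-0.0,20],[-12.8,-7.9,-20.5,0.01,4.63,-0.01,20],[-11.0,-7.8,-21.5,0.02,4.63,0.0,20],[-9.3,-7.9,-22.3,0.01,4.63,0.0,20],[-7.4,-7.9,-22.9,0.02,4.63,0.0,20],[-5.6,-7.9,-23.5,0.01,4.63,-0.0,20]]
[[-5.0,-28.3,3.3,-6.67,-0.0,-0.0,0],[-5.0,-28.6,0.1,-6.66,-0.0,-0.0,0],[-5.0,-28.3,-3.3,-6.67,-0.0,-0.0,0],[-5.0,-27.8,-6.6,-6.67,-0.0,-0.0,0],[-5.0,-26.8,-9.7,-6.66,-0.0,-0.0,0],[-5.0,-25.5,-12.8,-6.67,-0.0,-0.0,0]]
[[0.0,-12.9,32.4,0.0,-0.0,-0.0,0],[0.0,-12.8,32.4,0.0,-0.0,-0.0,0],[0.0,-12.9,32.4,0.0,-0.0,-0.0,0],[0.0,-12.8,32.3,0.0,-0.0,-0.0,0],[0.0,-12.9,32.4,0.0,-0.0,-0.0,0]]
[   0.  -175.2  134.6]
```

Request:
{"api": "apply_moves", "payload": {"steps": [[[-17,-8,-17,0,4.6,0,20],[-16,-8,-18,0,4.6,0,20],[-14,-8,-19,0,4.6,0,20],[-13,-8,-20,0,4.6,0,20],[-11,-8,-22,0,4.6,0,20],[-9,-8,-22,0,4.6,0,20],[-7,-8,-23,0,4.6,0,20],[-6,-8,-24,0,4.6,0,20]]]}}

```text
time_s: 9.88
tcp_pos: [0.4989, 0.0015, 0.3178]
tool_rot: [-0.796, -3.039, -0.001]
ft_force: [0.8, 0.3, -0.1]
finger_gap: 0.0201
grip_force: 0.0
```

Request:
{"api": "apply_moves", "payload": {"steps": [[[-5,-28,3,-6.7,0,0,0],[-5,-29,0,-6.7,0,0,0],[-5,-28,-3,-6.7,0,0,0],[-5,-28,-7,-6.7,0,0,0],[-5,-27,-10,-6.7,0,0,0],[-5,-26,-13,-6.7,0,0,0],[0,0,0,0,0,0,0]]]}}

```text
time_s: 10.75
tcp_pos: [0.4405, -0.1647, 0.2956]
tool_rot: [0.715, 2.702, 0.993]
ft_force: [-0.3, 0.1, 0.7]
finger_gap: 0.0001
grip_force: 0.0
```

Run:
```python
from h import *
st=get_state(); print(intray(st["tcp_pos"]),st["time_s"],st["finger_gap"],(RT.T@Ro.from_rotvec(st["tool_rot"]).as_matrix()).round(2).tolist(),st["joint_positions"].round(2))
d=cap("side");t=cap("top")
P=[]
for k in("red","white","blue"):
    a=[[(int(b[0]),b[1].tolist()) for b in blobs(D,*COL[k],r,20)] for D,r in((d,SR),(t,TR))]; print(k,a)
    if a[0] and a[1]: print(intray(tri(d,a[0][0][1],t,a[1][0][1])[0]))
q,R=plan(arc(140),push(40),6,0)
for a in (125,112): q,R=plan(arc(a),push(40),3 if a==125 else 5,0,q,R)
```

```text
[   1.3 -235.1  295.6] 10.75 8.688211466958619e-05 [[-1.0, 0.01, 0.0], [0.01, 0.76, 0.65], [0.0, 0.65, -0.76]] [-0.92  0.26 -0.08  1.55  0.64 -0.51]
red [[(76, [284.9, 212.2])], [(77, [268.2, 214.4])]]
[ 0.5  0.5 60.2]
white [[(106, [298.3, 229.9])], [(147, [283.1, 182.6])]]
[99.2  4.8 63.3]
blue [[(69, [274.8, 194.8])], [(89, [249.6, 245.4])]]
[-100.     5.6   58.7]
[[0.2,-10.1,26.9,0.03,0.02,-0.01,0],[0.1,-10.1,26.9,0.03,0.02,-0.01,0],[0.1,-10.1,26.8,0.03,0.02,-0.01,0],[0.2,-10.1,26.9,0.03,0.02,-0.01,0],[0.1,-10.1,26.9,0.02,0.01,-0.01,0],[0.1,-10.1,26.9,0.03,0.02,-0.0,0]]
[[0.0,9.3,-2.1,0.0,0.0,-0.0,0],[0.0,9.2,-2.0,0.0,0.0,-0.0,0],[0.0,9.3,-2.1,0.0,0.0,-0.0,0]]
[[0.0,5.1,0.1,0.0,0.0,-0.0,0],[0.0,5.1,0.2,0.0,0.0,-0.0,0],[0.0,5.1,0.1,0.0,0.0,-0.0,0],[0.0,5.1,0.2,0.0,0.0,-0.0,0],[0.0,5.1,0.1,0.0,0.0,-0.0,0]]
```

Red jar is at tray (0.5, 0.5) and the neighbours have not moved. Going behind the cover.

Request:
{"api": "apply_moves", "payload": {"steps": [[[0,-10,27,0,0,0,0],[0,-10,27,0,0,0,0],[0,-10,27,0,0,0,0],[0,-10,27,0,0,0,0],[0,-10,27,0,0,0,0],[0,-10,27,0,0,0,0]]]}}

```text
time_s: 11.6
tcp_pos: [0.4708, -0.1092, 0.135]
tool_rot: [0.703, 2.706, 0.987]
ft_force: [0.5, -0.2, -0.4]
finger_gap: -0.0002
grip_force: 0.0
```

Request:
{"api": "apply_moves", "payload": {"steps": [[[0,9,-2,0,0,0,0],[0,9,-2,0,0,0,0],[0,9,-2,0,0,0,0],[0,5,0,0,0,0,0],[0,5,0,0,0,0,0],[0,5,0,0,0,0,0],[0,5,0,0,0,0,0]]]}}

```text
time_s: 12.48
tcp_pos: [0.4859, -0.0825, 0.1702]
tool_rot: [0.707, 2.705, 0.989]
ft_force: [-0.4, -0.3, -0.3]
finger_gap: 0.0002
grip_force: 0.0
```

Run:
```python
from h import *
st=get_state(); print(intray(st["tcp_pos"]),st["time_s"],st["ft_force"])
q,R=st["tcp_pos"],None
for a in range(106,44,-6):
    q,R=plan(arc(a),push(40),2,0,q,R)
    print(a,intray(q))
```

```text
[   0.6 -141.3  170.2] 12.475 [-0.35963721 -0.31387641 -0.2585446 ]
[[0.3,8.1,1.2,0.1,0.05,0.01,0],[0.3,8.1,1.3,0.1,0.04,0.01,0]]
106 [   0.  -127.3  178.7]
[[0.0,5.8,1.9,0.0,0.0,0.0,0],[0.0,5.8,1.8,0.0,0.0,0.0,0]]
100 [   0.  -116.   183.4]
[[0.0,5.6,2.6,0.0,0.0,0.0,0],[0.0,5.5,2.5,0.0,0.0,0.0,0]]
94 [   0.  -104.2  186.6]
[[0.0,5.3,3.2,0.0,0.0,0.0,0],[0.0,5.3,3.2,0.0,0.0,0.0,0]]
88 [  0.  -92.  188.5]
[[0.0,4.9,3.8,0.0,0.0,0.0,0],[0.0,5.0,3.8,0.0,0.0,0.0,0]]
82 [  0.  -79.5 189. ]
[[0.0,4.5,4.4,0.0,0.0,0.0,0],[0.0,4.5,4.4,0.0,0.0,0.0,0]]
76 [  0.  -67.  188.1]
[[0.0,4.0,4.9,0.0,0.0,0.0,0],[0.0,4.0,4.9,0.0,0.0,0.0,0]]
70 [  0.  -54.6 185.7]
[[0.0,3.4,5.4,0.0,0.0,0.0,0],[0.0,3.4,5.4,0.0,0.0,0.0,0]]
64 [  0.  -42.4 181.8]
[[0.0,2.8,5.7,0.0,0.0,0.0,0],[0.1,2.7,5.8,0.0,0.0,0.0,0]]
58 [ -0.  -30.8 176.6]
[[-0.0,2.1,6.0,0.0,0.0,0.0,0],[-0.0,2.1,6.0,0.0,0.0,0.0,0]]
52 [ -0.  -19.9 170.1]
[[-0.0,1.4,6.3,0.0,0.0,0.0,0],[-0.0,1.4,6.3,0.0,0.0,0.0,0]]
46 [ -0.   -9.6 162.2]
```

Request:
{"api": "apply_moves", "payload": {"steps": [[[0,8,1,0,0,0,0],[0,8,1,0,0,0,0],[0,6,2,0,0,0,0],[0,6,2,0,0,0,0],[0,5.5,2.5,0,0,0,0],[0,5.5,2.5,0,0,0,0],[0,5.3,3.2,0,0,0,0],[0,5.3,3.2,0,0,0,0]]]}}

```text
time_s: 13.48
tcp_pos: [0.51, -0.0395, 0.1888]
tool_rot: [0.707, 2.705, 0.989]
ft_force: [-1.2, -1.6, -1.3]
finger_gap: -0.0002
grip_force: 1.3
```

Request:
{"api": "apply_moves", "payload": {"steps": [[[0,5,3.8,0,0,0,0],[0,5,3.8,0,0,0,0],[0,4.5,4.4,0,0,0,0],[0,4.5,4.4,0,0,0,0],[0,4,5,0,0,0,0],[0,4,5,0,0,0,0]]]}}

```text
time_s: 14.22
tcp_pos: [0.5285, -0.0066, 0.186]
tool_rot: [0.707, 2.705, 0.989]
ft_force: [-2.1, -1.7, -0.2]
finger_gap: 0.0003
grip_force: 1.2
```

Run:
```python
from h import *
st=get_state(); print(intray(st["tcp_pos"]),st["time_s"],st["ft_force"])
d=cap("side")
B=max(blobs(d,*COL["yellow"],(215,140,360,280)),key=lambda b:b[0])
print(cv2.boxPoints(cv2.minAreaRect(np.argwhere(B[3])[:,::-1].astype(np.float32))).round(1).tolist())
for a in(60,65,70,75,80,90): print(a,[proj(d,T(x,-80+125*np.cos(np.radians(a)),80+125*np.sin(np.radians(a)))).round(1).tolist() for x in(-145,145)])
cv2.imwrite("pics/z5.png",cv2.resize(d["image"][120:270,210:350],None,fx=4,fy=4)[:,:,::-1])
q,R=plan(arc(48),push(40),8,0);
```

```text
[  0.7 -54.2 186. ] 14.225 [-2.06647577 -1.74014903 -0.23272213]
[[260.20001220703125, 176.10000610351562], [267.1000061035156, 171.1999969482422], [295.1000061035156, 210.39999389648438], [288.20001220703125, 215.3000030517578]]
60 [[262.5, 157.0], [298.2, 208.6]]
65 [[259.6, 156.3], [295.1, 208.0]]
70 [[256.7, 155.8], [291.8, 207.8]]
75 [[253.6, 155.7], [288.4, 207.7]]
80 [[250.4, 155.7], [284.8, 208.0]]
90 [[244.0, 156.6], [277.6, 209.3]]
[[0.1,2.2,5.3,0.03,0.01,0.01,0],[0.1,2.2,5.3,0.02,0.01,0.0,0],[0.0,2.2,5.3,0.03,0.01,0.01,0],[0.1,2.2,5.3,0.03,0.02,0.0,0],[0.1,2.2,5.3,0.02,0.01,0.01,0],[0.1,2.3,5.3,0.03,0.01,0.0,0],[0.0,2.2,5.3,0.03,0.01,0.01,0],[0.1,2.2,5.3,0.02,0.01,0.01,0]]
```

View pics/z5.png

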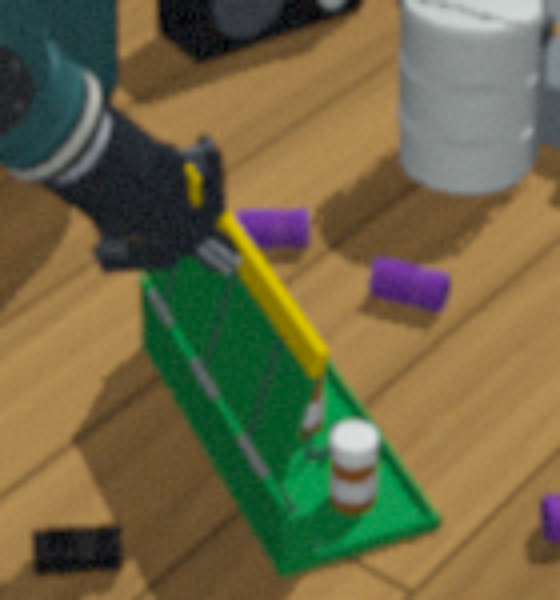

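The cover is at about 70° and matches the plan: the strip's near end is at (323,365) and the fingertips rest on the panel by the strip at (220,250). Continuing.

Request:
{"api": "apply_moves", "payload": {"steps": [[[0,3.4,5.4,0,0,0,0],[0,3.4,5.4,0,0,0,0],[0,2.8,5.7,0,0,0,0],[0,2.8,5.7,0,0,0,0],[0,2,6,0,0,0,0],[0,2,6,0,0,0,0],[0,0,0,0,0,0,0]]]}}

```text
time_s: 15.15
tcp_pos: [0.5454, 0.0235, 0.1703]
tool_rot: [0.706, 2.705, 0.989]
ft_force: [-0.3, 0.6, 0.1]
finger_gap: -0.0
grip_force: 0.0
```

```bash
cat > cov.py <<'E'
from h import *
st=get_state(); print(intray(st["tcp_pos"]),st["time_s"],st["ft_force"])
d=cap("side"); t=cap("top")
pr=lambda D,x,a,r=125:proj(D,T(x,-80+r*np.cos(np.radians(a)),80+r*np.sin(np.radians(a)))).round(1)
for n,D,roi in(("side",d,(215,140,360,280)),("top",t,(180,120,360,300))):
    for B in blobs(D,*COL["yellow"],roi,25): print(n,int(B[0]),B[1].tolist(),cv2.boxPoints(cv2.minAreaRect(np.argwhere(B[3])[:,::-1].astype(np.float32))).round(1).tolist())
    for a in(40,45,50,55,60): print(n,a,pr(D,-145,a),pr(D,145,a),"mid strip",pr(D,0,a,114))
E
python3 cov.py
```

```text
[  0.7 -19.7 170.3] 15.15 [-0.29144913  0.61774733  0.08624023]
side 348 [290.1, 197.0] [[271.6000061035156, 178.89999389648438], [278.8999938964844, 173.60000610351562], [305.6000061035156, 211.0], [298.29998779296875, 216.1999969482422]]
side 40 [272.2 162. ] [308.6 213.4] mid strip [286.6 188.4]
side 45 [270.1 160.5] [306.4 211.8] mid strip [284.6 187. ]
side 50 [267.7 159.1] [303.9 210.5] mid strip [282.4 185.7]
side 55 [265.2 157.9] [301.1 209.4] mid strip [280.  184.7]
side 60 [262.5 157. ] [298.2 208.6] mid strip [277.4 183.9]
top 875 [272.0, 212.9] [[242.0, 262.5], [294.0, 160.0], [301.3999938964844, 163.8000030517578], [249.39999389648438, 266.29998779296875]]
top 40 [235.8 258.6] [288.8 158.8] mid strip [265.6 209.7]
top 45 [238.2 260. ] [291.4 159.4] mid strip [267.9 210.6]
top 50 [240.8 261.5] [294.4 160.2] mid strip [270.5 211.7]
top 55 [243.8 263.2] [297.6 161.2] mid strip [273.3 212.9]
top 60 [246.9 265. ] [301.  162.3] mid strip [276.3 214.2]
```

Request:
{"api": "apply_moves", "payload": {"steps": [[[0,1.4,6.3,0,0,0,0],[0,1.4,6.3,0,0,0,0],[0,0,1,0,0,0,0],[0,0,0,0,0,0,0]]]}}

```text
time_s: 15.75
tcp_pos: [0.5506, 0.0327, 0.1618]
tool_rot: [0.707, 2.705, 0.989]
ft_force: [0.1, -0.8, 1.4]
finger_gap: -0.0004
grip_force: 0.0
```

```bash
python3 cov.py
```

```text
[  0.7  -9.1 161.8] 15.75 [ 0.08340038 -0.7638869   1.36146206]
side 31 [272.7, 169.1] [[271.0, 164.0], [274.0, 164.0], [274.0, 174.0], [271.0, 174.0]]
side 363 [293.4, 198.9] [[275.3999938964844, 179.8000030517578], [284.70001220703125, 174.10000610351562], [310.29998779296875, 215.3000030517578], [301.0, 221.0]]
side 40 [272.2 162. ] [308.6 213.4] mid strip [286.6 188.4]
side 45 [270.1 160.5] [306.4 211.8] mid strip [284.6 187. ]
side 50 [267.7 159.1] [303.9 210.5] mid strip [282.4 185.7]
side 55 [265.2 157.9] [301.1 209.4] mid strip [280.  184.7]
side 60 [262.5 157. ] [298.2 208.6] mid strip [277.4 183.9]
top 935 [268.4, 211.4] [[238.60000610351562, 260.79998779296875], [289.6000061035156, 158.8000030517578], [298.0, 163.0], [247.0, 265.0]]
top 40 [235.8 258.6] [288.8 158.8] mid strip [265.6 209.7]
top 45 [238.2 260. ] [291.4 159.4] mid strip [267.9 210.6]
top 50 [240.8 261.5] [294.4 160.2] mid strip [270.5 211.7]
top 55 [243.8 263.2] [297.6 161.2] mid strip [273.3 212.9]
top 60 [246.9 265. ] [301.  162.3] mid strip [276.3 214.2]
```

Request:
{"api": "apply_moves", "payload": {"steps": [[[0,0,-6,0,0,0,0],[0,0,-16,0,0,0,0],[0,0,-25,0,0,0,0],[0,0,-25,0,0,0,0],[0,0,-25,0,0,0,0],[0,0,-10,0,0,0,0],[0,0,0,0,0,0,0],[0,0,0,0,0,0,0]]]}}

```text
time_s: 16.85
tcp_pos: [0.5166, -0.0271, 0.2431]
tool_rot: [0.707, 2.706, 0.99]
ft_force: [-0.2, 0.0, 0.5]
finger_gap: 0.0001
grip_force: 0.0
```

```bash
python3 cov.py
python3 - <<'E'
from h import *
d=cap("side");t=cap("top")
cv2.imwrite("pics/z6.png",np.hstack([cv2.resize(d["image"][130:280,220:350],None,fx=3,fy=3),cv2.resize(t["image"][150:300,220:350],None,fx=3,fy=3)])[:,:,::-1])
E
```

```text
[  0.3 -77.9 243.1] 16.85 [-0.21913693  0.01496254  0.52071485]
side 574 [285.9, 189.0] [[259.79998779296875, 165.5], [268.70001220703125, 158.6999969482422], [309.79998779296875, 212.1999969482422], [301.0, 219.0]]
side 40 [272.2 162. ] [308.6 213.4] mid strip [286.6 188.4]
side 45 [270.1 160.5] [306.4 211.8] mid strip [284.6 187. ]
side 50 [267.7 159.1] [303.9 210.5] mid strip [282.4 185.7]
side 55 [265.2 157.9] [301.1 209.4] mid strip [280.  184.7]
side 60 [262.5 157. ] [298.2 208.6] mid strip [277.4 183.9]
top 961 [268.5, 211.6] [[238.60000610351562, 260.79998779296875], [289.6000061035156, 158.8000030517578], [297.6000061035156, 162.8000030517578], [246.60000610351562, 264.79998779296875]]
top 40 [235.8 258.6] [288.8 158.8] mid strip [265.6 209.7]
top 45 [238.2 260. ] [291.4 159.4] mid strip [267.9 210.6]
top 50 [240.8 261.5] [294.4 160.2] mid strip [270.5 211.7]
top 55 [243.8 263.2] [297.6 161.2] mid strip [273.3 212.9]
top 60 [246.9 265. ] [301.  162.3] mid strip [276.3 214.2]
```

View pics/z6.png

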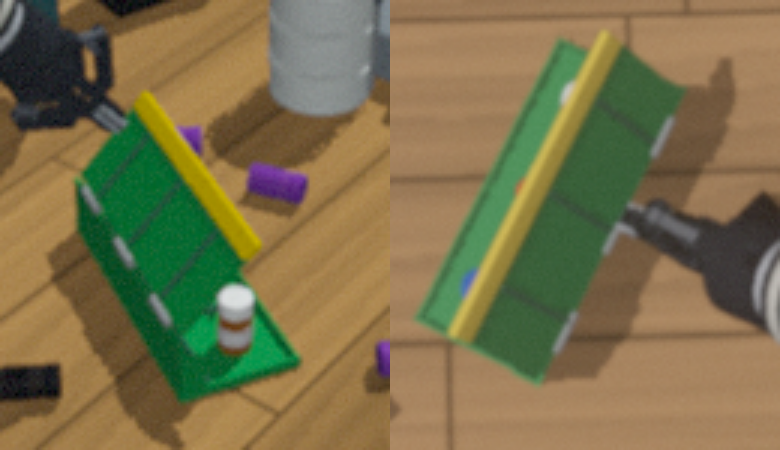

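Run:
```python
from h import *
d=cap("side");t=cap("top")
P=intray(tri(d,(285.9,189),t,(268.5,211.6))[0]); print(P,[np.degrees(np.arctan2(P[2]-80-3,P[1]+80+3+k)) for k in(-5,0,5)])
for k in("red","white","blue"): print(k,[[(int(b[0]),b[1].tolist()) for b in blobs(D,*COL[k],r,8)] for D,r in((d,SR),(t,TR))])
```

```text
[  0.3   1.5 152.4] [np.float64(41.11952787561842), np.float64(39.39632248423026), np.float64(37.79067953701642)]
red [[], []]
white [[(106, [298.2, 229.8])], [(16, [278.3, 180.2]), (21, [343.5, 240.6]), (66, [347.6, 250.4])]]
blue [[], []]
```

Run:
```python
from h import *
d=cap("side");t=cap("top")
h=[]
for a,b in(((90,200),(567,330)),((123,250),(613,235)),((160,310),(663,137))):
    P,e=tri(d,(220+a[0]/3,130+a[1]/3),t,(220+(b[0]-390)/3,150+b[1]/3)); print(intray(P),e); h.append(intray(P))
S=intray(tri(d,(285.9,189),t,(268.5,211.6))[0]); v=S-np.mean(h,0); print(v,np.hypot(*v[1:]),np.degrees(np.arctan2(v[2],v[1])))
```

```text
[-97.5 -83.7  78.7] 0.0019868250533631175
[ -1.6 -80.8  79.6] 0.0026525152113426012
[100.6 -79.7  79.2] 0.003800210651614901
[-0.2        82.9        73.23333333] 110.61433501635811 41.45717459715815
```

```bash
python3 -c "
from station import finish_job
print(finish_job())"
```

```text
the job is handed in; nothing more can be done
None
```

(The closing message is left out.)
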